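Right the fallen vase and start the drying fan

TASK

One of the clay vases has toppled on the bench in front of its ware board. Stand it upright, mouth up, on the empty plaster bat in the row, with its whole foot on the bat, setting it down gently, and let go of it. Then turn the red fan switch clockwise until it clicks over to the green mark; leave the other vases and everything else on the bench where they are.

Things in the scene. Friction and masses are not known exactly. Their poses are not given: they have to be found in the camera images.
- fallen_vase: The toppled vase: octagonal vase of tan unfired clay, 0.22 kg, 125 mm high: body 54 mm across flats up to 84 mm from the foot, shoulder to 98 mm, neck 24 mm and lip 34 mm in diameter. Origin: centre of its foot; z from foot to mouth; x and y towards two flats. It lies on a flat (axis level, 27 mm up), mouth towards +y (left) give or take 0.5 rad.
- empty_bat: The empty white plaster bat (disc) in the row, 84 mm in diameter, 10 mm thick, fixed, lying on the ware board. Origin: centre of its underside, so its top is 10 mm above the origin; z up.
- ware_board: Fixed light wooden board, 130 x 500 mm and 20 mm thick, long side along its own y axis; four bats lie on it in a row along y, 115 mm apart, three with vases and one empty, the order differs each time. Origin: centre of its underside, on the bench; z up.
- switch_box: Grey switch enclosure fixed to the bench, 100 x 100 mm, 62 mm high, yellow plate on top; the red rotary knob is in the middle of the top. Origin: centre of its underside. A white dot beside the knob (towards the box's own -x) marks off; a green dot, 60 degrees further clockwise seen from above, marks on.
- switch (a joint): Angle of the red knob, rad: 0 = off, 1.047 (60 degrees) = on, growing clockwise seen from above; hard stops at both ends. An over-centre spring holds it in either position: it resists with about 0.13 N m at the start, less and less up to 0.52 rad (half way), then snaps on by itself; let go before half way and it springs back.
- switch_grip (a point): Point on the knob's axis at the height to grip, 99 mm above the bench. The grip is an upright bar 42 mm long along this point's x axis (it turns with the knob), 14 mm thick, from 76 to 106 mm above the bench, white pointer line on its -x end; below it a disc 44 mm in diameter. z up.
- vase_1: A standing vase on its own bat on the ware board, same shape: octagonal vase of tan unfired clay, 0.22 kg, 125 mm high: body 54 mm across flats up to 84 mm from the foot, shoulder to 98 mm, neck 24 mm and lip 34 mm in diameter. Origin: centre of its foot; z from foot to mouth; x and y towards two flats. Loose; leave it alone.
- vase_2: A standing vase on its own bat on the ware board, same shape: octagonal vase of tan unfired clay, 0.22 kg, 125 mm high: body 54 mm across flats up to 84 mm from the foot, shoulder to 98 mm, neck 24 mm and lip 34 mm in diameter. Origin: centre of its foot; z from foot to mouth; x and y towards two flats. Loose; leave it alone.
- vase_3: A standing vase on its own bat on the ware board, same shape: octagonal vase of tan unfired clay, 0.22 kg, 125 mm high: body 54 mm across flats up to 84 mm from the foot, shoulder to 98 mm, neck 24 mm and lip 34 mm in diameter. Origin: centre of its foot; z from foot to mouth; x and y towards two flats. Loose; leave it alone.
- sponge: Yellow sponge block, 110 x 75 x 42 mm, left of the fallen vase; leave alone. Origin: centre of its underside.
- brush: Wooden-handled brush 190 mm long, lying right of the switch; leave alone. Origin: under its middle.
- slip_jar: White jar with blue cap, 64 mm in diameter, 85 mm high, right at the back; leave alone. Origin: centre of its underside.
- goblet: Pale clay goblet standing mouth down, 72 mm wide, 109 mm high, left of the ware board; leave alone. Origin: centre of its underside.
Things that resemble listed ones, but are neither listed nor needed, are in the scene too. Leave any purple look-alike of the switch_box alone.

How it is judged:
By the outcome, as a careful person would: the job done as asked, in the order asked, and still so for the second after the job is handed in, with the robot touching nothing.
It also fails if it takes over 58 s, if anything falls off the work surface, if the arm or the gripper's body presses on something with over 40 N, if the wrist force passes 120 N, or if a joint passes its speed limit or range.

ROBOT

A 6-joint arm with a two-finger parallel gripper is mounted at the origin on the work surface. World frame = base frame: x ahead of the robot, y to its left, z up, the work surface at z = 0. Lengths are in m, angles in rad, forces in N, time in s.
With the tool pointing down it reaches from about 0.35 to 0.85 m from the base axis. Payload 8.1 kg.
Tool frame: the origin (TCP) lies at the very end of the fingers, on their centre line; the grasp point (between the pads) lies 19 mm behind it; z points along the fingers, y is the line along which they close (so a half turn about z gives the same grasp; the last joint's range is limited). The gripper opens to 93 mm and grips with 3 to 60 N. Pads are 15 mm wide; open, the fingers measure 128 mm over their backs; the gripper's body (75 mm by 188 mm) begins 65 mm behind the grasp point.
Start: joints at [-1.201, 0.13, 1.488, -0, 1.523, -0.085], TCP at [0.264, -0.539, 0.219] pointing down, gripper open.
Joint ranges: [-2.96, 2.96], [-0.89, 2.26], [0.02, 2.5], [-1.34, 4.48], [0, 2.73], [-2.66, 2.66]. Speed limits (rad/s): [2.39, 2.39, 2.79, 3.14, 3.14, 3.14].

INTERFACE

Orientations are given as a rotation vector (axis times angle).
In Python, from plant import robot, imaging gives the robot as it stands.
- The arm moves only by the tool jog_arm, never from a script. Its argument "rows" is a list of rows, each a list of 2 entries, a list of its own where there are three numbers: the shift along the tool's x, y, z each as a share of 0.2 m, from -1 to 1, then the turn, a rotation vector about the tool's x, y, z each as a share of pi/2 rad, from -1 to 1. A call has 1 to 5 rows; each row is the pose to reach, as a shift and turn from the pose commanded when the call began, along the tool's axes at that moment; what a row does not reach only later rows make up. A row lasts 1/10 s, in which the tool goes at most 50 mm and 8.59 degrees, less where a joint would pass 70% of its speed; a pose out of reach is approached as far as the arm can. A call with a number of a shift or a turn outside -1 to 1 is refused whole. A call with a gripper value outside its range is refused whole. "hand" is the closure, from -1 (fully open) to 1 (shut), set as the call begins (left out, the last holds). The fingers move at their own pace and stop on an object; "squeeze" is the grip in N (left out, the last holds). Time passes only in rows, so rows that repeat a pose let the fingers close. It gives the time, the measured TCP pose, the force, the opening and the grip force at its end, in the units of the state.
- robot.read_state(): the state, without advancing time (a new reading comes with each control period).
- imaging.read_camera(name): name is "scene" or "top"; returns a dict with "frame" (384x512x3 uint8, red, green, blue), "vertical_fov" (degrees; the focal length in pixels is half the picture's height over the tangent of half this angle, whatever the lens; pixels are square), "cx", "cy" (the principal point, pixels), "R" (3x3) and "t" (3): a world point X has camera coordinates R X + t. Camera axes: x right, y down, z forward; pixel columns grow to the right and rows downward; lengths in m; the calibration is good to about 2 mm. A picture is of the moment at which its call begins. There is no depth.
- robot.close_job(): hands the job in; it is judged then, once.
The state is a dict: "t": time; "q": joint angles; "dq": joint speeds; "joint_torque": joint torques, N m; "tool_pos": TCP position; "orientation": TCP orientation; "force": force on the tool from outside, world axes, zero at the start; "wrist_torque": the same for the moment, N m; "opening": finger opening in m; "gripper_force": force on a finger pad.
Only numpy, scipy, OpenCV 4.12 (cv2) and the standard library are available. Lean on these libraries where they do the work, as an engineer would, in place of code of your own. Each camera call takes 0.05 s, during which the arm holds its last target. There are 200 camera calls.

## Working session

There is one attempt and no reset: what is moved stays moved. The work goes in short steps, Python scripts to look and compute and a tool call to move; the robot and the scene stay as the last step left them, time stands still between calls to the robot, and variables do not carry over. Pictures are saved under pics/ and viewed, at most 10 in all, crops included, and the job is handed in when it is done.

Besides the shell and the picture viewer there is one more tool, called by a JSON object that holds its "op" and its "data", one argument or row to a line. jog_arm: Moves the arm, as the interface text tells. Its arguments: {"type":"object","properties":{"rows":{"type":"array"},"hand":{"type":"number"},"squeeze":{"type":"number"}},"required":["rows"]}

```bash
mkdir -p pics
cat > h.py <<'E'
import numpy as np, cv2
from plant import robot, imaging
from scipy.spatial.transform import Rotation as R
def cam(n):
    d=imaging.read_camera(n); d['f']=d['frame'].shape[0]/2/np.tan(np.radians(d['vertical_fov'])/2); return d
def ray(d,u,v,z):
    Rm=np.array(d['R']);t=np.array(d['t']);c=-Rm.T@t
    r=Rm.T@np.array([(u-d['cx'])/d['f'],(v-d['cy'])/d['f'],1]); return c+r*(z-c[2])/r[2]
def proj(d,X):
    p=np.array(d['R'])@np.array(X)+np.array(d['t']); return p[:2]/p[2]*d['f']+[d['cx'],d['cy']]
E
python3 - <<'E'
from h import *
a=cam('top');b=cam('scene')
np.savez('c0.npz',top=a['frame'],scene=b['frame'])
for n,d in(('top',a),('scene',b)):
    cv2.imwrite(f'pics/{n}0.png',cv2.resize(d['frame'][:,:,::-1],(800,600)))
    print(n,d.keys(),d['f'],d['cx'],d['cy'],-np.array(d['R']).T@d['t'],np.round(d['R'],3).tolist())
print(robot.read_state())
E
```

```text
top dict_keys(['frame', 'vertical_fov', 'cx', 'cy', 'R', 't', 'f']) 474.31174186645876 260.3723143747685 194.6262715260247 [ 0.14460377 -0.02343772  1.67912325] [[0.002, -1.0, 0.001], [-0.98, -0.002, -0.201], [0.201, -0.0, -0.98]]
scene dict_keys(['frame', 'vertical_fov', 'cx', 'cy', 'R', 't', 'f']) 395.1793284342483 253.21619572521732 191.35505359093142 [ 0.79303612 -0.53663605  0.96318028] [[0.842, 0.539, 0.013], [0.446, -0.683, -0.579], [-0.303, 0.493, -0.815]]
{'t': 0.1, 'q': array([-1.20144996e+00,  1.31055662e-01,  1.48913805e+00, -3.36372836e-06,
        1.52300331e+00, -8.53850735e-02]), 'dq': array([-0.0005273 , -0.00202435, -0.00438938, -0.00044652,  0.00012621,
        0.00068538]), 'joint_torque': array([ 8.51833011e-04, -5.61343932e+01, -4.93093586e+01,  7.70249683e-02,
        2.92715494e-02, -2.81410018e-05]), 'tool_pos': array([ 0.26337927, -0.53854836,  0.21772801]), 'orientation': array([-3.05919232e+00, -7.07794477e-01,  3.61651010e-04]), 'force': array([-0.17584351,  0.73101081,  0.05623587]), 'wrist_torque': array([-0.06128062,  0.0019257 ,  0.0153621 ]), 'gripper_force': 0.0, 'opening': 0.09310558104973332}
```

View pics/top0.png

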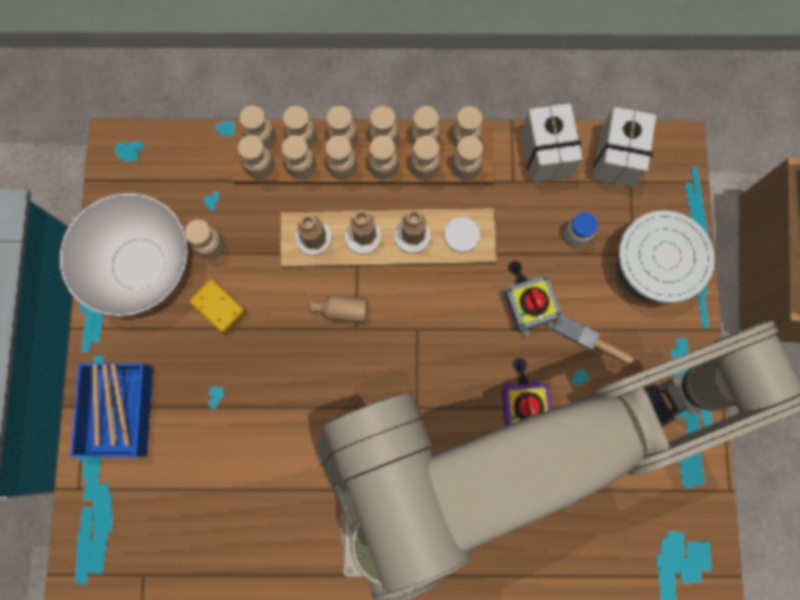

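View pics/scene0.png

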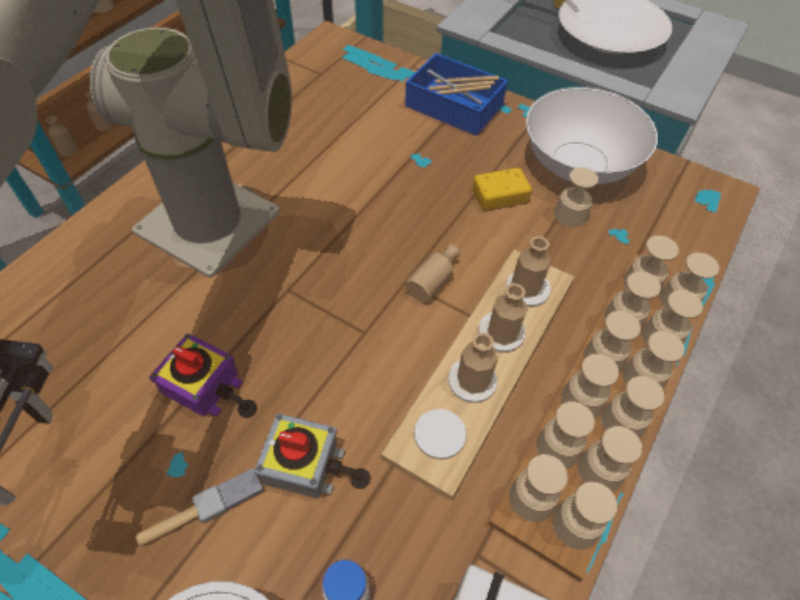

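```bash
cat > m.py <<'E'
from h import *
a=cam('top');b=cam('scene')
def mask(d,f,box):
    h=cv2.cvtColor(d['frame'],cv2.COLOR_RGB2HSV).astype(int); m=f(h[...,0],h[...,1],h[...,2]).astype(np.uint8)
    k=np.zeros_like(m);x0,y0,x1,y1=box;k[y0:y1,x0:x1]=m[y0:y1,x0:x1];return k
def big(m):
    c,_=cv2.findContours(m,cv2.RETR_EXTERNAL,cv2.CHAIN_APPROX_NONE); return max(c,key=cv2.contourArea)
white=lambda h,s,v:(s<40)&(v>150)
yel=lambda h,s,v:(h>22)&(h<35)&(s>150)&(v>120)
T=(280,130,310,170);S=(255,250,305,300)
for n,d,bb,yb in(('top',a,T,(320,172,362,215)),('sc',b,S,(160,262,218,320))):
    e=cv2.fitEllipse(big(mask(d,white,bb))); print(n,'bat',e,ray(d,*e[0],.03))
    c=big(mask(d,yel,yb)); r=cv2.minAreaRect(c); 
    ap=cv2.approxPolyDP(cv2.convexHull(c),4,True)[:,0]
    print(' plate',r,[ray(d,*p,.062).round(4).tolist() for p in ap])
    m=mask(d,lambda h,s,v:((h<6)|(h>174))&(s>150)&(v>60),yb);c=big(m);r=cv2.minAreaRect(c);print(' red',r,ray(d,*r[0],.106))
ims=[]
for d,bx in((a,(190,180,245,215)),(b,(250,145,305,200)),(a,(315,165,370,220)),(b,(160,255,220,320))):
    x0,y0,x1,y1=bx; ims.append(cv2.resize(d['frame'][y0:y1,x0:x1,::-1],(400,300),interpolation=cv2.INTER_NEAREST))
cv2.imwrite('pics/crop.png',np.vstack([np.hstack(ims[:2]),np.hstack(ims[2:])]))
h=cv2.cvtColor(a['frame'],cv2.COLOR_RGB2HSV)
for v in(186,190,194,197,200,204,208): print(v,[tuple(int(k) for k in h[v,u]) for u in range(194,242,4)])
E
python3 m.py
```

```text
top bat ((295.42083740234375, 149.59652709960938), (21.238170623779297, 21.68077850341797), 89.42475891113281) [ 0.64963214 -0.1501692   0.03      ]
 plate ((351.8999938964844, 196.8000030517578), (5.375872611999512, 10.435516357421875), 18.434947967529297) [[0.49, -0.3396, 0.062], [0.4616, -0.349, 0.062], [0.4545, -0.3279, 0.062]]
 red ((342.0, 191.5), (13.0, 12.0), 90.0) [ 0.4788001  -0.30039065  0.106     ]
sc bat ((281.30816650390625, 277.0317077636719), (30.242475509643555, 32.27121353149414), 106.52664184570312) [ 0.64785392 -0.15592107  0.03      ]
 plate ((188.86282348632812, 286.9424743652344), (33.44590377807617, 31.342390060424805), 14.620875358581543) [[0.5042, -0.2621, 0.062], [0.5273, -0.3324, 0.062], [0.4567, -0.3552, 0.062], [0.4458, -0.3272, 0.062], [0.4556, -0.2781, 0.062]]
 red ((187.5, 285.0), (18.0, 19.0), 90.0) [ 0.49031266 -0.31954424  0.106     ]
186 [(13, 135, 149), (14, 138, 153), (14, 137, 153), (14, 135, 155), (14, 135, 153), (13, 138, 153), (14, 135, 155), (13, 134, 154), (13, 136, 146), (14, 137, 149), (14, 133, 155), (14, 134, 154)]
190 [(13, 136, 144),
[... 434 characters left out ...]
 (15, 99, 155), (15, 98, 171), (15, 98, 177), (15, 95, 183), (15, 94, 187), (15, 92, 183), (15, 108, 120), (13, 135, 140)]
200 [(13, 136, 144), (14, 129, 130), (14, 128, 118), (15, 108, 97), (15, 98, 143), (15, 99, 149), (16, 97, 157), (15, 97, 166), (15, 95, 174), (15, 94, 180), (15, 114, 114), (13, 136, 142)]
204 [(13, 132, 137), (13, 135, 136), (13, 134, 131), (13, 132, 135), (13, 116, 99), (15, 106, 89), (15, 103, 97), (15, 96, 109), (14, 98, 120), (15, 97, 129), (14, 124, 107), (14, 137, 136)]
208 [(14, 134, 124), (14, 135, 125), (14, 138, 126), (14, 133, 125), (13, 137, 125), (13, 134, 124), (14, 137, 123), (14, 135, 115), (14, 133, 109), (14, 134, 116), (13, 133, 117), (13, 131, 130)]
```

View pics/crop.png

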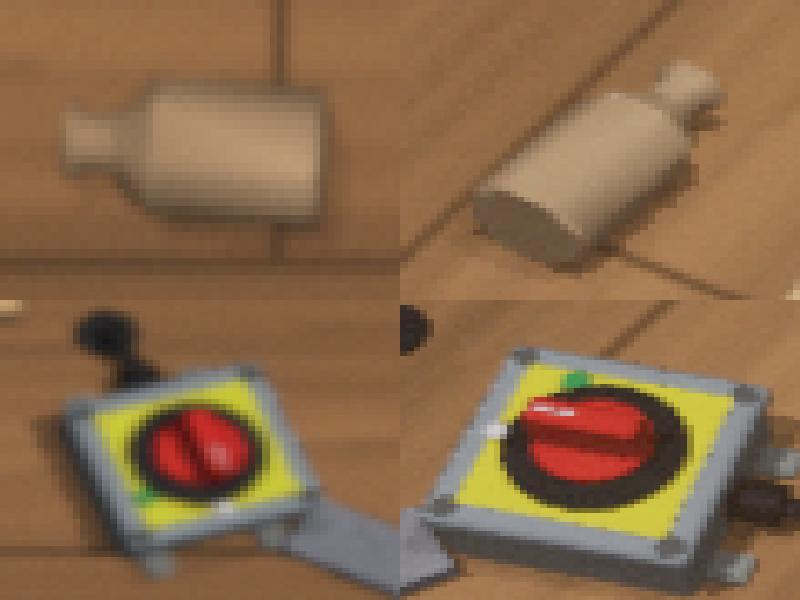

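```bash
cat >> m.py <<'E'
print('-----')
def pts(m): ys,xs=np.nonzero(m); return np.stack([xs,ys],1)
hulls={}
for n,d,yb in(('top',a,(318,172,364,215)),('sc',b,(160,262,218,320))):
    p=pts(cv2.morphologyEx(mask(d,yel,yb),cv2.MORPH_OPEN,np.ones((2,2))))
    P=np.array([ray(d,*q,.062)[:2] for q in p]).astype(np.float32)*1000
    print(n,'plate rect mm',cv2.minAreaRect(P),len(P))
# vase midlines, top view
m=mask(a,lambda h,s,v:(s<113),(192,184,242,214)); c=big(m); f=np.zeros_like(m); cv2.drawContours(f,[c],-1,1,-1)
for u in range(197,238,1):
    v=np.nonzero(f[:,u])[0]
    if len(v): print(u,v.min(),v.max(),ray(a,u,(v.min()+v.max())/2,.027)[:2].round(4))
m=mask(b,lambda h,s,v:(s<113),(250,145,305,200)); c=big(m); print('scene vase rect',cv2.boxPoints(cv2.minAreaRect(c)).tolist())
# lips of standing vases not needed; print purple etc. skip
E
python3 m.py | sed -n '/-----/,$p'
```

```text
-----
top plate rect mm ((479.90716552734375, -309.3135070800781), (72.26460266113281, 71.99087524414062), 17.469482421875) 114
sc plate rect mm ((483.3294677734375, -310.5442810058594), (75.605224609375, 75.45832824707031), 18.35955047607422) 341
198 197 197 [0.4744 0.1979]
199 193 199 [0.4781 0.1944]
200 192 199 [0.4799 0.1909]
201 193 199 [0.4781 0.1873]
202 193 199 [0.4781 0.1838]
203 193 199 [0.4781 0.1802]
204 193 199 [0.4781 0.1766]
205 193 199 [0.4781 0.1731]
206 193 200 [0.4763 0.1695]
207 193 201 [0.4745 0.1659]
208 192 202 [0.4745 0.1623]
209 191 203 [0.4745 0.1588]
210 190 203 [0.4764 0.1553]
211 189 204 [0.4764 0.1517]
212 189 204 [0.4764 0.1482]
213 189 204 [0.4764 0.1446]
214 189 204 [0.4764 0.1411]
215 189 204 [0.4764 0.1375]
216 190 204 [0.4746 0.1339]
217 189 205 [0.4746 0.1304]
218 190 205 [0.4728 0.1268]
219 190 204 [0.4746 0.1233]
220 190 204 [0.4746 0.1197]
221 190 205 [0.4728 0.1161]
222 190 204 [0.4746 0.1126]
223 190 205 [0.4728 0.109 ]
224 190 205 [0.4728 0.1055]
225 190 205 [0.4729 0.1019]
226 190 205 [0.4729 0.0984]
227 190 205 [0.4729 0.0948]
228 190 205 [0.4729 0.0913]
229 190 206 [0.4711 0.0877]
230 190 205 [0.4729 0.0842]
231 190 205 [0.4729 0.0806]
232 190 205 [0.4729 0.0771]
233 191 205 [0.4711 0.0735]
234 192 200 [0.4784 0.07  ]
scene vase rect [[256.682373046875, 182.87059020996094], [283.929443359375, 151.0823516845703], [298.75299072265625, 163.78822326660156], [271.50592041015625, 195.5764617919922]]
```

```bash
cat > p.py <<'E'
from h import *
import json
def ori(d,y):  # tool z along d, tool y along y (made square)
    d=np.array(d,float);d/=np.linalg.norm(d); y=np.array(y,float); y-=d*(y@d); y/=np.linalg.norm(y)
    return R.from_matrix(np.stack([np.cross(y,d),y,d],1))
A=np.array([.06,.998,0]); L=np.radians(35); Z=np.array([0,0,1.])
RG=ori(-np.sin(L)*A-np.cos(L)*Z,[.998,-.06,0]); dG=RG.as_matrix()[:,2]
G=np.array([.474,.122,.027])          # grasp point
def plan(ws,start=None):
    s=robot.read_state(); p,r=(np.array(s['tool_pos']),R.from_rotvec(s['orientation'])) if start is None else start
    for q,o in ws:
        q=np.array(q,float); dl=r.inv().apply(q-p); dr=(r.inv()*o).as_rotvec()
        n=int(np.ceil(max(np.abs(dl).max()/.195,np.linalg.norm(dr)/np.radians(41),.01))); p0,r0=p,r
        for k in range(1,n+1):
            pt=p0+(q-p0)*k/n; rt=r0*R.from_rotvec(dr*k/n)
            a=(r.inv().apply(pt-p)/.2).round(3); b=((r.inv()*rt).as_rotvec()/(np.pi/2)).round(3)
            print(json.dumps([a.tolist(),b.tolist()]),'->',pt.round(3))
            p=p+r.apply(a*.2); r=r*R.from_rotvec(b*np.pi/2)
    return p,r
E
python3 - <<'E'
from p import *
r0=R.from_rotvec(robot.read_state()['orientation'])
print((r0.inv()*RG).magnitude())
plan([([.42,-.2,.3],r0),(G-.10*dG+[0,0,.03],RG),(G-.06*dG,RG),(G+.019*dG,RG)])
E
```

```text
1.2054004568776555
[[0.724, -0.589, -0.204], [0.0, -0.0, -0.0]] -> [ 0.342 -0.369  0.259]
[[0.723, -0.59, -0.204], [0.0, 0.0, 0.0]] -> [ 0.42 -0.2   0.3 ]
[[0.546, -0.788, 0.403], [-0.103, -0.176, -0.325]] -> [ 0.449 -0.01   0.219]
[[0.939, -0.439, 0.09], [-0.103, -0.176, -0.325]] -> [0.477 0.179 0.139]
[[0.086, -0.0, 0.323], [0.0, 0.0, -0.0]] -> [0.476 0.156 0.076]
[[0.0, -0.001, 0.395], [0.0, 0.0, -0.0]] -> [0.473 0.111 0.011]
```

{"op": "jog_arm", "data": {
  "rows": [
    [[0.72,-0.59,-0.2],[0,0,0]],
    [[0.72,-0.59,-0.2],[0,0,0]],
    [[0.72,-0.59,-0.2],[0,0,0]],
    [[0.72,-0.59,-0.2],[0,0,0]],
    [[0.72,-0.59,-0.2],[0,0,0]]
  ],
  "hand": -1
}}

```text
t: 0.8
tool_pos: [0.3435, -0.3667, 0.2606]
orientation: [3.057, 0.714, 0.004]
force: [0.4, -1.1, 0.1]
opening: 0.0929
gripper_force: 0.0
```

{"op": "jog_arm", "data": {
  "rows": [
    [[0.72,-0.59,-0.2],[0,0,0]],
    [[0.72,-0.59,-0.2],[0,0,0]],
    [[0.72,-0.59,-0.2],[0,0,0]],
    [[0.72,-0.59,-0.2],[0,0,0]],
    [[0.72,-0.59,-0.2],[0,0,0]]
  ]
}}

```text
t: 1.3
tool_pos: [0.4206, -0.1975, 0.3002]
orientation: [3.058, 0.715, 0.004]
force: [0.6, 0.0, -0.4]
opening: 0.0928
gripper_force: 0.0
```

{"op": "jog_arm", "data": {
  "rows": [
    [[0.54,-0.79,0.4],[-0.1,-0.18,-0.33]],
    [[0.54,-0.79,0.4],[-0.1,-0.18,-0.33]],
    [[0.54,-0.79,0.4],[-0.1,-0.18,-0.33]],
    [[0.54,-0.79,0.4],[-0.1,-0.18,-0.33]],
    [[0.54,-0.79,0.4],[-0.1,-0.18,-0.33]]
  ]
}}

```text
t: 1.8
tool_pos: [0.4449, -0.0053, 0.2146]
orientation: [2.556, 1.385, -0.356]
force: [-0.6, -1.5, -0.9]
opening: 0.0931
gripper_force: 0.0
```

Run:
```python
from p import *
plan([(G-.10*dG+[0,0,.03],RG),(G-.06*dG,RG)])
print(robot.read_state()['q'].round(2))
```

```text
[[0.932, -0.384, 0.066], [-0.105, -0.172, -0.309]] -> [0.477 0.179 0.139]
[[0.086, 0.0, 0.323], [0.0, -0.0, 0.0]] -> [0.476 0.156 0.076]
[ 0.11 -0.14  1.8  -0.29  1.63  0.7 ]
```

{"op": "jog_arm", "data": {
  "rows": [
    [[0.93,-0.38,0.07],[-0.105,-0.17,-0.31]],
    [[0.93,-0.38,0.07],[-0.105,-0.17,-0.31]],
    [[0.93,-0.38,0.07],[-0.105,-0.17,-0.31]],
    [[0.93,-0.38,0.07],[-0.105,-0.17,-0.31]],
    [[0.93,-0.38,0.07],[-0.105,-0.17,-0.31]]
  ]
}}

```text
t: 2.3
tool_pos: [0.4794, 0.1744, 0.1344]
orientation: [1.937, 1.82, -0.62]
force: [-0.9, -2.0, -0.7]
opening: 0.0929
gripper_force: 0.0
```

Run:
```python
from p import *
plan([(G-.06*dG,RG),(G+.019*dG,RG)])
print(robot.read_state()['q'].round(2))
```

```text
[[0.093, -0.009, 0.291], [-0.004, 0.002, 0.0]] -> [0.476 0.156 0.076]
[[0.0, 0.0, 0.395], [-0.0, -0.0, 0.0]] -> [0.473 0.111 0.011]
[ 0.59  0.33  1.55 -0.47  1.66  0.7 ]
```

{"op": "jog_arm", "data": {
  "rows": [
    [[0.09,-0.01,0.29],[0,0,0]],
    [[0.09,-0.01,0.29],[0,0,0]],
    [[0.09,-0.01,0.29],[0,0,0]],
    [[0.09,-0.01,0.29],[0,0,0]]
  ]
}}

```text
t: 2.7
tool_pos: [0.4805, 0.153, 0.0868]
orientation: [1.953, 1.806, -0.6]
force: [-0.0, 0.8, 1.1]
opening: 0.0931
gripper_force: 0.0
```

{"op": "jog_arm", "data": {
  "rows": [
    [[0,0,0.1],[0,0,0]],
    [[0,0,0.2],[0,0,0]],
    [[0,0,0.3],[0,0,0]],
    [[0,0,0.39],[0,0,0]],
    [[0,0,0.39],[0,0,0]]
  ]
}}

```text
t: 3.2
tool_pos: [0.4769, 0.1084, 0.0215]
orientation: [1.952, 1.807, -0.602]
force: [-0.9, 0.3, 0.2]
opening: 0.093
gripper_force: 0.0
```

Run:
```python
from p import *
b=cam('scene');cv2.imwrite('pics/g1.png',cv2.resize(b['frame'][100:250,200:360,::-1],(640,600)))
plan([(G+.019*dG,RG)])
```

```text
[[0.037, -0.022, 0.041], [-0.0, -0.004, -0.011]] -> [0.473 0.111 0.011]
```

View pics/g1.png

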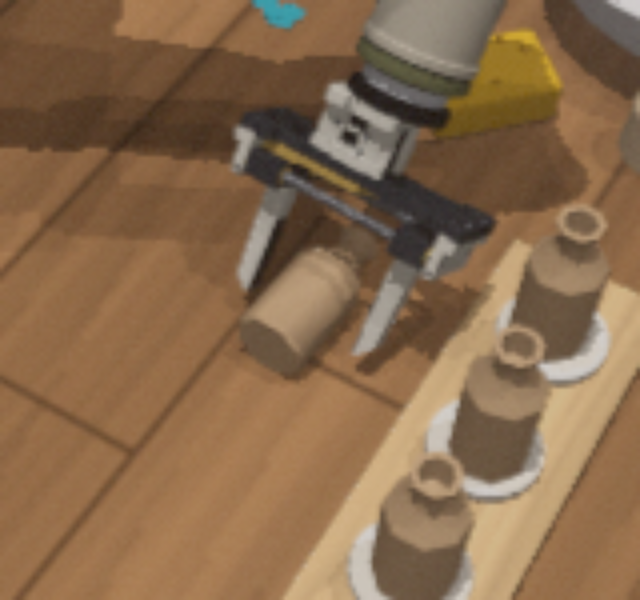

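{"op": "jog_arm", "data": {
  "rows": [
    [[0.035,-0.02,0.04],[0,0,-0.01]],
    [[0.035,-0.02,0.04],[0,0,-0.01]],
    [[0.035,-0.02,0.04],[0,0,-0.01]]
  ]
}}

```text
t: 3.55
tool_pos: [0.473, 0.1117, 0.0106]
orientation: [1.937, 1.826, -0.606]
force: [-0.1, -1.2, -0.1]
opening: 0.0928
gripper_force: 0.0
```

{"op": "jog_arm", "data": {
  "rows": [
    [[0,0,0],[0,0,0]],
    [[0,0,0],[0,0,0]],
    [[0,0,0],[0,0,0]],
    [[0,0,0],[0,0,0]],
    [[0,0,0],[0,0,0]]
  ],
  "hand": 1,
  "squeeze": 18
}}

```text
t: 4.05
tool_pos: [0.4729, 0.1111, 0.0102]
orientation: [1.938, 1.826, -0.607]
force: [1.0, -0.5, 0.0]
opening: 0.0576
gripper_force: 0.0
```

{"op": "jog_arm", "data": {
  "rows": [
    [[0,0,0],[0,0,0]],
    [[0,0,0],[0,0,0]],
    [[0,0,0],[0,0,0]],
    [[0,0,0],[0,0,0]],
    [[0,0,0],[0,0,0]]
  ]
}}

```text
t: 4.55
tool_pos: [0.4728, 0.1111, 0.0102]
orientation: [1.938, 1.826, -0.607]
force: [-0.2, 0.6, 1.5]
opening: 0.0542
gripper_force: 18.0
```

```bash
cat >> p.py <<'E'
RU=R.from_rotvec(np.array([0,0,-np.radians(40)]))*R.from_rotvec([.998*np.pi/2,-.06*np.pi/2,0])*RG
E
python3 - <<'E'
from p import *
s=robot.read_state(); p=np.array(s['tool_pos']); r=R.from_rotvec(s['orientation'])
print(RU.as_matrix().round(2), 'lean now', r.as_matrix().round(3))
plan([(p+[0,0,.15],r),([.46,.0,.28],R.from_rotvec((RU*RG.inv()).as_rotvec()*.45)*RG),([.5,-.15,.30],RU),([.63,-.165,.30],RU)])
E
```

```text
[[ 0.39  0.73  0.56]
 [ 0.42 -0.69  0.59]
 [ 0.82 -0.   -0.57]] lean now [[ 0.048  0.998 -0.035]
 [ 0.821 -0.06  -0.568]
 [-0.569 -0.001 -0.822]]
[[-0.427, -0.001, -0.617], [0.0, 0.0, 0.0]] -> [0.473 0.111 0.16 ]
[[-0.4, -0.016, -0.087], [-0.02, 0.213, 0.109]] -> [0.466 0.056 0.22 ]
[[-0.346, 0.054, -0.213], [-0.02, 0.214, 0.109]] -> [0.46 0.   0.28]
[[-0.311, 0.234, -0.046], [-0.023, 0.263, 0.133]] -> [ 0.48  -0.075  0.29 ]
[[-0.214, 0.292, -0.146], [-0.024, 0.262, 0.134]] -> [ 0.5  -0.15  0.3 ]
[[0.226, 0.524, 0.321], [0.0, 0.0, -0.0]] -> [ 0.63  -0.165  0.3  ]
```

{"op": "jog_arm", "data": {
  "rows": [
    [[-0.09,0,-0.12],[0,0,0]],
    [[-0.17,0,-0.25],[0,0,0]],
    [[-0.26,0,-0.37],[0,0,0]],
    [[-0.34,0,-0.5],[0,0,0]],
    [[-0.43,0,-0.62],[0,0,0]]
  ]
}}

```text
t: 5.05
tool_pos: [0.4728, 0.1111, 0.162]
orientation: [1.938, 1.826, -0.607]
force: [-0.4, -0.1, -2.3]
opening: 0.0539
gripper_force: 18.0
```

{"op": "jog_arm", "data": {
  "rows": [
    [[-0.08,0,-0.02],[0,0.04,0.02]],
    [[-0.16,0,-0.04],[-0.01,0.085,0.045]],
    [[-0.24,-0.01,-0.05],[-0.01,0.13,0.065]],
    [[-0.32,-0.01,-0.07],[-0.02,0.17,0.09]],
    [[-0.4,-0.016,-0.09],[-0.02,0.21,0.11]]
  ]
}}

```text
t: 5.55
tool_pos: [0.4663, 0.0554, 0.2218]
orientation: [2.252, 1.81, -0.206]
force: [0.6, -0.2, -0.9]
opening: 0.0536
gripper_force: 18.0
```

{"op": "jog_arm", "data": {
  "rows": [
    [[-0.07,0.01,-0.04],[0,0.04,0.02]],
    [[-0.14,0.02,-0.08],[-0.01,0.085,0.045]],
    [[-0.21,0.03,-0.13],[-0.01,0.13,0.065]],
    [[-0.28,0.04,-0.17],[-0.02,0.17,0.09]],
    [[-0.35,0.05,-0.21],[-0.02,0.21,0.11]]
  ]
}}

```text
t: 6.05
tool_pos: [0.4589, -0.0007, 0.2818]
orientation: [2.521, 1.732, 0.237]
force: [0.5, -0.8, -3.1]
opening: 0.0538
gripper_force: 18.0
```

Run:
```python
from p import *
s=robot.read_state();print(s['q'].round(2),s['gripper_force'],s['opening'],s['tool_pos'])
plan([([.5,-.15,.30],RU),([.63,-.165,.30],RU)])
```

```text
[-0.16 -0.46  1.91  0.05  1.53  0.21] 17.998484686104348 0.05376585278775156 [ 0.45891795 -0.00070873  0.2817523 ]
[[-0.308, 0.236, -0.037], [-0.021, 0.265, 0.133]] -> [ 0.479 -0.075  0.291]
[[-0.214, 0.294, -0.14], [-0.022, 0.265, 0.133]] -> [ 0.5  -0.15  0.3 ]
[[0.225, 0.524, 0.322], [0.0, -0.0, 0.0]] -> [ 0.63  -0.165  0.3  ]
```

{"op": "jog_arm", "data": {
  "rows": [
    [[-0.06,0.05,-0.01],[0,0.05,0.03]],
    [[-0.12,0.1,-0.02],[-0.01,0.11,0.05]],
    [[-0.18,0.14,-0.02],[-0.01,0.16,0.08]],
    [[-0.25,0.19,-0.03],[-0.02,0.21,0.11]],
    [[-0.31,0.24,-0.04],[-0.02,0.265,0.13]]
  ]
}}

```text
t: 6.55
tool_pos: [0.4802, -0.0766, 0.2913]
orientation: [-2.52, -1.415, -0.772]
force: [0.0, 0.5, -2.6]
opening: 0.0539
gripper_force: 18.0
```

{"op": "jog_arm", "data": {
  "rows": [
    [[-0.04,0.06,-0.03],[0,0.05,0.03]],
    [[-0.08,0.12,-0.06],[-0.01,0.11,0.05]],
    [[-0.13,0.18,-0.08],[-0.01,0.16,0.08]],
    [[-0.17,0.24,-0.11],[-0.02,0.21,0.11]],
    [[-0.21,0.29,-0.14],[-0.02,0.265,0.13]]
  ]
}}

```text
t: 7.05
tool_pos: [0.5008, -0.1502, 0.3007]
orientation: [-2.294, -0.999, -1.193]
force: [0.3, 0.9, -1.6]
opening: 0.054
gripper_force: 18.0
```

{"op": "jog_arm", "data": {
  "rows": [
    [[0.05,0.1,0.06],[0,0,0]],
    [[0.1,0.2,0.13],[0,0,0]],
    [[0.14,0.31,0.19],[0,0,0]],
    [[0.19,0.42,0.26],[0,0,0]],
    [[0.225,0.52,0.32],[0,0,0]]
  ]
}}

```text
t: 7.55
tool_pos: [0.6313, -0.1624, 0.3]
orientation: [-2.295, -1.003, -1.189]
force: [-1.1, -0.5, -1.4]
opening: 0.0537
gripper_force: 18.0
```

Run:
```python
from p import *
s=robot.read_state();print(s['q'].round(2),s['gripper_force'],s['opening'],s['tool_pos'],s['force'])
r=R.from_rotvec(s['orientation']); print((r.inv()*RU).as_rotvec())
a=cam('top');b=cam('scene')
cv2.imwrite('pics/u1.png',np.hstack([cv2.resize(d[:,:,::-1],(400,400)) for d in (a['frame'][80:220,190:330],b['frame'][120:320,180:380])]))
g=s['tool_pos']-.019*r.as_matrix()[:,2]; print('grasp',g,proj(a,g),proj(b,g))
```

```text
[-0.83  0.11  1.66  0.95  1.53 -0.21] 17.9978562740871 0.053698542856870715 [ 0.63132802 -0.16243772  0.30002649] [-1.05327204 -0.49738001 -1.43797552]
[-0.00827843  0.00445809  0.0069764 ]
grasp [ 0.62077601 -0.17380869  0.31099717] [310.12213632 131.48295763] [274.87985132 218.69263013]
```

View pics/u1.png

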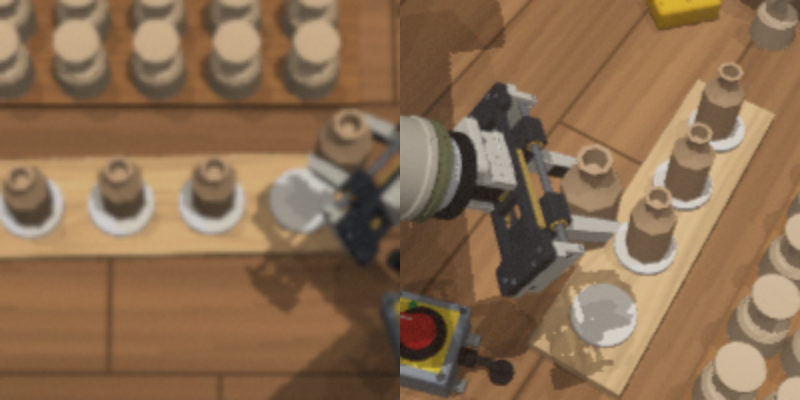

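Run:
```python
from p import *
a=cam('top');b=cam('scene')
s=robot.read_state();r=R.from_rotvec(s['orientation']);print(s['tool_pos'])
g=s['tool_pos']-.019*r.as_matrix()[:,2]
for h in(.065,.075): print(proj(a,g+[0,0,h]),proj(b,g+[0,0,h]))
print(ray(a,311.8,123.8,g[2]+.075),ray(b,277.5,198.5,g[2]+.075))
# bat again, two views: top ellipse centre -> scene
for P in([.65,-.151,.03],[.65,-.154,.03]): print(proj(b,P),proj(a,P))
off=.019*RU.as_matrix()[:,2]
T=np.array([.65,-.152,.08])+off
plan([(T+[0,0,.10],RU),(T+[0,0,.012],RU),(T,RU)])
```

```text
[ 0.63002131 -0.16192086  0.29965715]
[312.26705287 124.50380314] [276.48642378 199.4002383 ]
[312.64213497 123.30006495] [276.83053333 196.23978763]
[ 0.61797216 -0.1708638   0.38562626] [ 0.62296568 -0.17685512  0.38562626]
[283.02991542 275.92350663] [295.64904052 149.4994375 ]
[282.4310335  276.86479172] [296.47773295 149.50129033]
[[-0.428, 0.041, 0.526], [-0.006, 0.003, 0.004]] -> [ 0.661 -0.141  0.169]
[[-0.36, -0.0, 0.252], [-0.0, -0.0, 0.0]] -> [ 0.661 -0.141  0.081]
[[-0.05, -0.0, 0.034], [-0.0, -0.0, 0.0]] -> [ 0.661 -0.141  0.069]
```

{"op": "jog_arm", "data": {
  "rows": [
    [[-0.09,0.01,0.1],[0,0,0]],
    [[-0.17,0.02,0.21],[0,0,0]],
    [[-0.26,0.03,0.32],[0,0,0]],
    [[-0.34,0.04,0.42],[0,0,0]],
    [[-0.43,0.04,0.525],[-0.006,0.003,0.004]]
  ]
}}

```text
t: 8.25
tool_pos: [0.6606, -0.1417, 0.1693]
orientation: [-2.3, -0.99, -1.2]
force: [-0.0, 0.0, -2.3]
opening: 0.0536
gripper_force: 18.0
```

{"op": "jog_arm", "data": {
  "rows": [
    [[-0.09,0,0.06],[0,0,0]],
    [[-0.18,0,0.126],[0,0,0]],
    [[-0.25,0,0.175],[0,0,0]],
    [[-0.31,0,0.22],[0,0,0]],
    [[-0.36,0,0.25],[0,0,0]]
  ]
}}

```text
t: 8.75
tool_pos: [0.6606, -0.1417, 0.0813]
orientation: [-2.3, -0.989, -1.199]
force: [0.4, 0.0, -1.7]
opening: 0.0539
gripper_force: 18.0
```

Run:
```python
from p import *
s=robot.read_state();print(s['tool_pos'],s['force'],s['q'].round(2))
a=cam('top');b=cam('scene')
cv2.imwrite('pics/u2.png',np.hstack([cv2.resize(d[:,:,::-1],(400,400),interpolation=cv2.INTER_CUBIC) for d in (a['frame'][110:180,260:330],b['frame'][210:310,230:330])]))
T=np.array([.65,-.152,.08])+.019*RU.as_matrix()[:,2]
plan([(T+[0,0,.004],RU)])
```

```text
[ 0.66057328 -0.14174337  0.08130838] [ 0.44367449  0.02033518 -1.70054218] [-0.77  0.42  1.74  1.04  1.26 -0.51]
[[-0.027, 0.001, 0.025], [-0.0, -0.0, -0.001]] -> [ 0.661 -0.141  0.073]
```

View pics/u2.png

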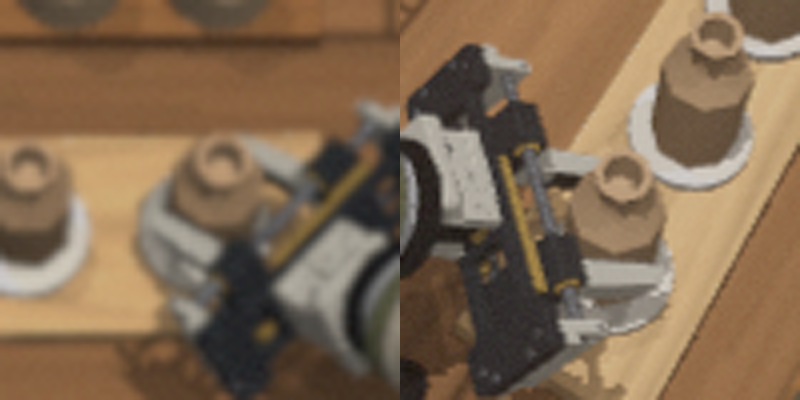

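{"op": "jog_arm", "data": {
  "rows": [
    [[-0.01,0,0.007],[0,0,0]],
    [[-0.02,0,0.014],[0,0,0]],
    [[-0.028,0,0.02],[0,0,0]],
    [[-0.033,0,0.023],[0,0,0]],
    [[-0.033,0,0.023],[0,0,0]]
  ]
}}

```text
t: 9.35
tool_pos: [0.6609, -0.1417, 0.0742]
orientation: [-2.299, -0.99, -1.199]
force: [-0.2, 0.7, -2.3]
opening: 0.0538
gripper_force: 18.0
```

{"op": "jog_arm", "data": {
  "rows": [
    [[-0.003,0,0.002],[0,0,0]],
    [[-0.005,0,0.0035],[0,0,0]],
    [[-0.008,0,0.0055],[0,0,0]],
    [[-0.01,0,0.007],[0,0,0]],
    [[-0.01,0,0.007],[0,0,0]]
  ]
}}

```text
t: 9.85
tool_pos: [0.6615, -0.1418, 0.0738]
orientation: [-2.297, -0.991, -1.202]
force: [-5.9, -0.1, 10.0]
opening: 0.0538
gripper_force: 18.0
```

{"op": "jog_arm", "data": {
  "rows": [
    [[0.004,0,-0.003],[0,0,0]],
    [[0.004,0,-0.003],[0,0,0]],
    [[0.004,0,-0.003],[0,0,0]]
  ],
  "squeeze": 4
}}

```text
t: 10.15
tool_pos: [0.6614, -0.1419, 0.0737]
orientation: [-2.299, -0.99, -1.201]
force: [-1.7, 0.1, 6.2]
opening: 0.0539
gripper_force: 4.0
```

{"op": "jog_arm", "data": {
  "rows": [
    [[0,0,0],[0,0,0]],
    [[0,0,0],[0,0,0]],
    [[0,0,0],[0,0,0]],
    [[0,0,0],[0,0,0]]
  ],
  "hand": 0.2
}}

```text
t: 10.55
tool_pos: [0.6614, -0.142, 0.0737]
orientation: [-2.299, -0.99, -1.201]
force: [-2.1, -0.7, 5.9]
opening: 0.0537
gripper_force: 4.0
```

Run:
```python
from p import *
s=robot.read_state();print(s['tool_pos'],s['force'],s['opening'])
a=cam('top');b=cam('scene')
cv2.imwrite('pics/u3.png',np.hstack([cv2.resize(d[:,:,::-1],(400,400),interpolation=cv2.INTER_CUBIC) for d in (a['frame'][110:180,260:330],b['frame'][210:310,230:330])]))
```

```text
[ 0.66138068 -0.14195873  0.07371298] [-2.08948016 -0.6856172   5.87656081] 0.05374410050591805
```

View pics/u3.png

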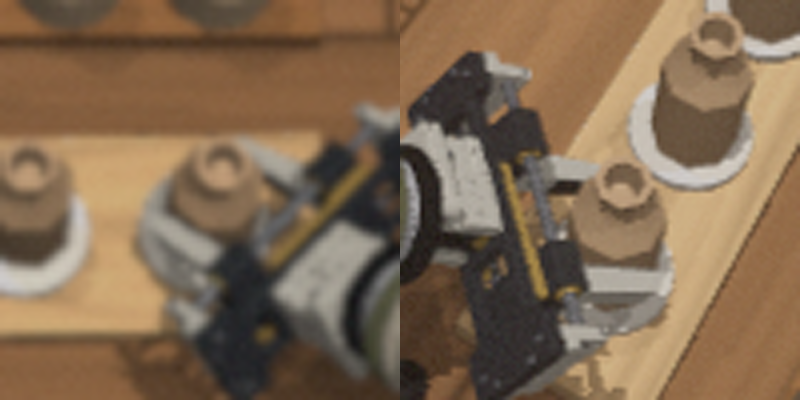

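{"op": "jog_arm", "data": {
  "rows": [
    [[0.003,0,-0.002],[0,0,0]],
    [[0.003,0,-0.002],[0,0,0]],
    [[0.003,0,-0.002],[0,0,0]]
  ]
}}

```text
t: 10.95
tool_pos: [0.6612, -0.142, 0.0737]
orientation: [-2.3, -0.99, -1.2]
force: [1.6, -0.7, 2.8]
opening: 0.0535
gripper_force: 4.0
```

{"op": "jog_arm", "data": {
  "rows": [
    [[0,0,0],[0,0,0]],
    [[0,0,0],[0,0,0]],
    [[0,0,0],[0,0,0]],
    [[0,0,0],[0,0,0]]
  ],
  "hand": -0.3
}}

```text
t: 11.35
tool_pos: [0.6607, -0.1415, 0.0731]
orientation: [-2.299, -0.99, -1.199]
force: [0.6, 0.3, 0.2]
opening: 0.0602
gripper_force: 0.0
```

{"op": "jog_arm", "data": {
  "rows": [
    [[0,0,0],[0,0,0]],
    [[0,0,0],[0,0,0]],
    [[0,0,0],[0,0,0]],
    [[0,0,0],[0,0,0]],
    [[0,0,0],[0,0,0]]
  ],
  "hand": -1
}}

```text
t: 11.85
tool_pos: [0.6609, -0.1417, 0.0734]
orientation: [-2.299, -0.99, -1.199]
force: [-0.8, 1.1, -0.5]
opening: 0.0916
gripper_force: 0.0
```

```bash
cat >> p.py <<'E'
K=np.array([.4816,-.310,.083]); yk=np.radians(17.9-90)
RS=ori([0,0,-1],[np.cos(yk),np.sin(yk),0])
E
python3 - <<'E'
from p import *
s=robot.read_state(); p=np.array(s['tool_pos']); r=R.from_rotvec(s['orientation'])
p1=p-.12*r.as_matrix()[:,2]
print((r.inv()*RS).as_rotvec())
plan([(p1,r),(p1+[0,0,.12],r),(K+[0,0,.12],RS)])
E
```

```text
[-0.23831349 -0.94048592  0.46123583]
[[0.0, 0.0, -0.6], [0.0, 0.0, 0.0]] -> [ 0.593 -0.213  0.142]
[[0.492, 0.001, -0.344], [0.0, 0.0, 0.0]] -> [ 0.593 -0.213  0.262]
[[-0.332, -0.036, -0.217], [-0.076, -0.299, 0.147]] -> [ 0.537 -0.262  0.233]
[[-0.39, 0.066, -0.04], [-0.076, -0.3, 0.147]] -> [ 0.482 -0.31   0.203]
```

{"op": "jog_arm", "data": {
  "rows": [
    [[0,0,-0.08],[0,0,0]],
    [[0,0,-0.2],[0,0,0]],
    [[0,0,-0.35],[0,0,0]],
    [[0,0,-0.5],[0,0,0]],
    [[0,0,-0.6],[0,0,0]]
  ]
}}

```text
t: 12.35
tool_pos: [0.5921, -0.2153, 0.1442]
orientation: [-2.301, -0.991, -1.201]
force: [0.2, -0.6, 0.1]
opening: 0.0931
gripper_force: 0.0
```

{"op": "jog_arm", "data": {
  "rows": [
    [[0.12,0,-0.09],[0,0,0]],
    [[0.25,0,-0.17],[0,0,0]],
    [[0.37,0,-0.26],[0,0,0]],
    [[0.49,0,-0.34],[0,0,0]],
    [[0.49,0,-0.34],[0,0,0]]
  ]
}}

```text
t: 12.85
tool_pos: [0.594, -0.2147, 0.2674]
orientation: [-2.303, -0.997, -1.205]
force: [0.8, -0.6, -0.2]
opening: 0.0931
gripper_force: 0.0
```

{"op": "jog_arm", "data": {
  "rows": [
    [[-0.07,-0.01,-0.04],[-0.015,-0.06,0.03]],
    [[-0.13,-0.01,-0.09],[-0.03,-0.12,0.06]],
    [[-0.2,-0.02,-0.13],[-0.045,-0.18,0.09]],
    [[-0.33,-0.04,-0.22],[-0.076,-0.3,0.147]],
    [[-0.33,-0.04,-0.22],[-0.076,-0.3,0.147]]
  ]
}}

```text
t: 13.35
tool_pos: [0.5345, -0.2628, 0.2324]
orientation: [-2.78, -0.774, -0.645]
force: [0.3, 0.7, -0.3]
opening: 0.0927
gripper_force: 0.0
```

{"op": "jog_arm", "data": {
  "rows": [
    [[-0.08,0.01,-0.01],[-0.015,-0.06,0.03]],
    [[-0.16,0.03,-0.02],[-0.03,-0.12,0.06]],
    [[-0.23,0.04,-0.02],[-0.045,-0.18,0.09]],
    [[-0.39,0.066,-0.04],[-0.076,-0.3,0.147]],
    [[-0.39,0.066,-0.04],[-0.076,-0.3,0.147]]
  ]
}}

```text
t: 13.85
tool_pos: [0.4786, -0.3106, 0.2018]
orientation: [3.102, 0.482, -0.014]
force: [-0.2, 0.4, -1.1]
opening: 0.093
gripper_force: 0.0
```

Run:
```python
from p import *
s=robot.read_state();print(s['tool_pos'],s['q'].round(2))
b=cam('scene');a=cam('top')
cv2.imwrite('pics/s1.png',np.hstack([cv2.resize(d[:,:,::-1],(400,400),interpolation=cv2.INTER_CUBIC) for d in (a['frame'][120:220,260:360],b['frame'][180:330,150:300])]))
plan([(K+[0,0,.05],RS),(K,RS)])
```

```text
[ 0.47855412 -0.31057698  0.20178709] [-0.66  0.06  1.59 -0.01  1.49  0.6 ]
[[0.002, 0.008, 0.346], [-0.0, 0.003, 0.0]] -> [ 0.482 -0.31   0.133]
[[0.0, 0.0, 0.25], [-0.0, -0.0, 0.0]] -> [ 0.482 -0.31   0.083]
```

View pics/s1.png

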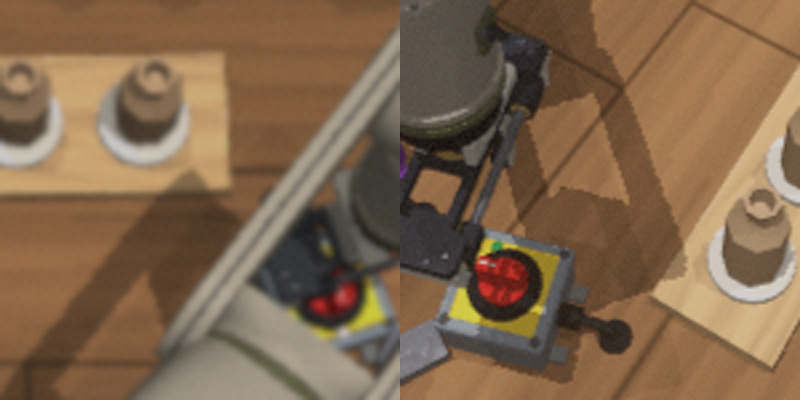

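{"op": "jog_arm", "data": {
  "rows": [
    [[0,0.01,0.09],[0,0,0]],
    [[0,0.01,0.18],[0,0,0]],
    [[0,0.01,0.26],[0,0.003,0]],
    [[0,0.01,0.35],[0,0.003,0]],
    [[0,0.01,0.35],[0,0.003,0]]
  ]
}}

```text
t: 14.45
tool_pos: [0.4794, -0.3103, 0.1299]
orientation: [-3.099, -0.487, -0.001]
force: [-1.1, 1.0, 0.1]
opening: 0.0928
gripper_force: 0.0
```

{"op": "jog_arm", "data": {
  "rows": [
    [[0,0,0.06],[0,0,0]],
    [[0,0,0.12],[0,0,0]],
    [[0,0,0.19],[0,0,0]],
    [[0,0,0.24],[0,0,0]],
    [[0,0,0.24],[0,0,0]]
  ]
}}

```text
t: 14.95
tool_pos: [0.4805, -0.3102, 0.0825]
orientation: [-3.101, -0.488, -0.001]
force: [-0.5, 0.8, -0.4]
opening: 0.0933
gripper_force: 0.0
```

Run:
```python
from p import *
s=robot.read_state();print(s['tool_pos'],s['q'].round(2),s['force'])
plan([(K,RS)])
```

```text
[ 0.48051865 -0.31018811  0.08249445] [-0.66  0.16  1.71  0.    1.27  0.59] [-0.51357901  0.76928936 -0.39022163]
[[0.005, 0.001, -0.003], [-0.002, -0.001, -0.0]] -> [ 0.482 -0.31   0.083]
```

Close in; moderate squeeze first to centre, watching the wrist force.

{"op": "jog_arm", "data": {
  "rows": [
    [[0,0,0],[0,0,0]],
    [[0,0,0],[0,0,0]],
    [[0,0,0],[0,0,0]],
    [[0,0,0],[0,0,0]],
    [[0,0,0],[0,0,0]]
  ],
  "hand": 1,
  "squeeze": 10
}}

```text
t: 15.45
tool_pos: [0.4819, -0.3113, 0.0853]
orientation: [3.103, 0.488, 0.005]
force: [-0.4, -0.4, 0.4]
opening: 0.0574
gripper_force: 0.0
```

{"op": "jog_arm", "data": {
  "rows": [
    [[0,0,0],[0,0,0]],
    [[0,0,0],[0,0,0]],
    [[0,0,0],[0,0,0]],
    [[0,0,0],[0,0,0]],
    [[0,0,0],[0,0,0]]
  ]
}}

```text
t: 15.95
tool_pos: [0.4816, -0.311, 0.0849]
orientation: [-3.103, -0.488, -0.004]
force: [-4.0, 11.1, 4.3]
opening: 0.0176
gripper_force: 6.5
```

{"op": "jog_arm", "data": {
  "rows": [
    [[0,0,0],[0,0,0]],
    [[0,0,0],[0,0,0]],
    [[0,0,0],[0,0,0]],
    [[0,0,0],[0,0,0]],
    [[0,0,0],[0,0,0]]
  ],
  "squeeze": 40
}}

```text
t: 16.45
tool_pos: [0.4811, -0.3092, 0.0848]
orientation: [-3.1, -0.488, -0.002]
force: [-4.0, 8.2, 7.2]
opening: 0.014
gripper_force: 40.0
```

{"op": "jog_arm", "data": {
  "rows": [
    [[0,0,0],[0,0,0.06]],
    [[0,0,0],[0,0,0.12]],
    [[0,0,0],[0,0,0.18]],
    [[0,0,0],[0,0,0.24]],
    [[0,0,0],[0,0,0.3]]
  ]
}}

```text
t: 16.95
tool_pos: [0.4811, -0.3088, 0.0848]
orientation: [-3.127, 0.255, -0.001]
force: [-4.8, 12.3, 8.9]
opening: 0.0142
gripper_force: 40.0
```

{"op": "jog_arm", "data": {
  "rows": [
    [[0,0,0],[0,0,0.06]],
    [[0,0,0],[0,0,0.12]],
    [[0,0,0],[0,0,0.18]],
    [[0,0,0],[0,0,0.24]],
    [[0,0,0],[0,0,0.3]]
  ]
}}

```text
t: 17.45
tool_pos: [0.4812, -0.3084, 0.0848]
orientation: [-2.98, 0.977, 0.001]
force: [-3.9, 12.9, 9.4]
opening: 0.0135
gripper_force: 40.0
```

{"op": "jog_arm", "data": {
  "rows": [
    [[0,0,0],[0,0,0.03]],
    [[0,0,0],[0,0,0.06]],
    [[0,0,0],[0,0,0.06]]
  ]
}}

```text
t: 17.75
tool_pos: [0.4812, -0.3083, 0.0848]
orientation: [-2.932, 1.113, 0.002]
force: [-4.4, 13.0, 9.0]
opening: 0.0138
gripper_force: 40.0
```

Run:
```python
from p import *
s=robot.read_state();print(s['tool_pos'],s['q'].round(2),s['force'],s['wrist_torque'])
print(np.degrees((RS.inv()*R.from_rotvec(s['orientation'])).as_rotvec()))
```

```text
[ 0.48121652 -0.3083246   0.08480765] [-0.66  0.16  1.71  0.    1.28  1.63] [-4.40382143 13.03899645  8.99209355] [ 2.01389427  0.80807614 -0.08698881]
[ 3.13441124e-01 -1.59946896e-02  5.94830062e+01]
```

{"op": "jog_arm", "data": {
  "rows": [
    [[0,0,0],[0,0,0]],
    [[0,0,0],[0,0,0]],
    [[0,0,0],[0,0,0]],
    [[0,0,0],[0,0,0]],
    [[0,0,0],[0,0,0]]
  ],
  "hand": -0.3,
  "squeeze": 5
}}

```text
t: 18.25
tool_pos: [0.4817, -0.3114, 0.0849]
orientation: [-2.936, 1.114, -0.004]
force: [-0.0, 0.5, -0.0]
opening: 0.0493
gripper_force: 0.0
```

{"op": "jog_arm", "data": {
  "rows": [
    [[0,0,0],[0,0,0]],
    [[0,0,-0.1],[0,0,0]],
    [[0,0,-0.25],[0,0,0]],
    [[0,0,-0.4],[0,0,0]],
    [[0,0,-0.6],[0,0,0]]
  ]
}}

```text
t: 18.75
tool_pos: [0.4804, -0.3106, 0.2044]
orientation: [-2.935, 1.113, 0.001]
force: [1.5, 0.1, 0.1]
opening: 0.0603
gripper_force: 0.0
```

{"op": "jog_arm", "data": {
  "rows": [
    [[0,0,-0.2],[0,0,0]],
    [[0,0,-0.4],[0,0,0]],
    [[0,0,-0.6],[0,0,0]],
    [[0,0,-0.6],[0,0,0]]
  ]
}}

```text
t: 19.15
tool_pos: [0.483, -0.3128, 0.3326]
orientation: [2.935, -1.113, 0.021]
force: [1.4, 0.6, 0.7]
opening: 0.0599
gripper_force: 0.0
```

Run:
```python
from p import *
b=cam('scene')
cv2.imwrite('pics/f1.png',cv2.resize(b['frame'][:,:,::-1],(800,600)))
```

```text
(no output)
```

View pics/f1.png

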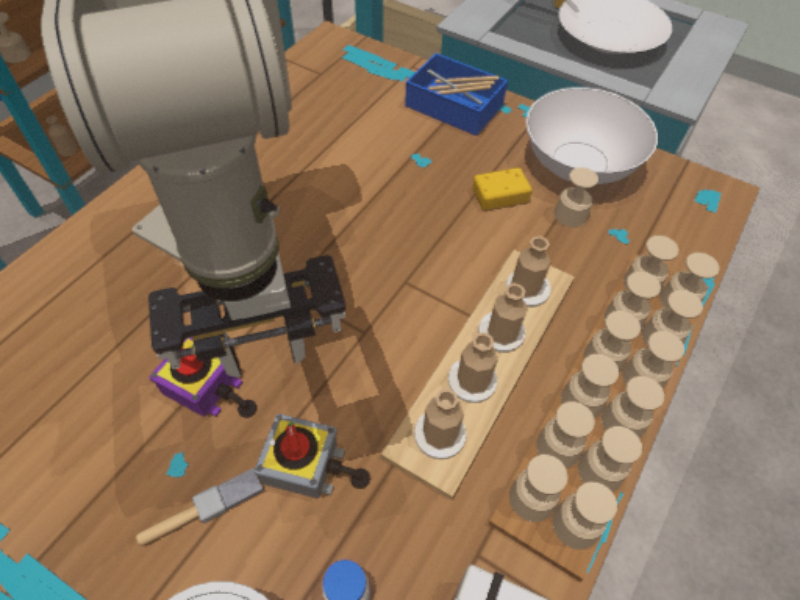

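The vase stands upright in the centre of its bat at (442,425). The knob at (295,440) has turned to point at the green mark. The other objects haven't moved, and the gripper is clear.

```bash
python3 -c "
from plant import robot
print(robot.close_job())"
```

```text
the job is handed in; nothing more can be done
None
```

The vase is standing mouth up on the empty bat and released, the fan switch is turned to the green mark, and the job is handed in at about 19 s of the 58 s allowed; no verdict came back.

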